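# Vent a bench pressure vessel, unlatch its clamp arm and hold it raised

## Task

Open the pressure vessel on the bench: first vent it by swinging the vent lever on its lid a full quarter turn, to its stop. Then pull the clamp arm's spring latch out sideways by its upright handle and, keeping hold of it, lift the clamp arm off the ball stud to about 30 degrees above its closed position; finish while still holding the arm up there in the gripper. Do not lift the arm before the vessel is vented, and do not shift the glassware and other loose things on the bench.

Things in the scene. Friction and masses are not known exactly. Their poses are not given: they have to be found in the camera images.
- vessel: Pressure vessel fixed to the bench: upright stainless pot 150 mm across, lid top at z = 135 mm. Origin: centre of its underside, on the bench; z up. Its x axis runs level from the clamp arm's hinge (x = -85 mm) to the ball stud (x = +85 mm, y = 0; 36 mm ball with flat underside, centre z = 168 mm). A brass gauge (48 mm across, top z = 173 mm) stands on the lid at x = -25, y = -50 mm.
- hinge_point (a point): Point on the clamp arm's hinge line, which is level and parallel to the vessel's y axis: at x = -85, y = 0, z = 172 mm of the vessel. Fixed to the vessel.
- clamp_arm (a joint): Clamp arm, a steel bar 24 mm wide over the lid, from hinge to ball stud, all below z = 196 mm when closed. Rad: 0 = down on the ball, grows as the free end (at the ball) is lifted, stop 1.1; 30 degrees is 0.52. Swings freely and falls back if let go. Lifting it at the latch handle takes 2 to 5 N. While the latch is in, its bolt under the ball holds the arm down.
- coupler (a point): Centre of the flat top of the coupler, the box-shaped hood (52 x 48 mm, 38 mm tall) at the free end of the clamp arm that covers the ball; 170 mm from the hinge line. Moves with the arm.
- latch (a joint): Spring latch on the coupler, in m: 0 = in (bolt under the ball), grows as it is pulled out sideways along the vessel's -y; stop at 0.018. Clear of the ball from 0.012: keep it out beyond that while starting to lift. The spring pushes back with about 4 N at 0 and 10.5 N at the stop. It travels with the arm.
- latch_grip (a point): Middle of the free upper part of the latch handle: an upright steel plate, 10 mm thick along the vessel's y and 26 mm wide along x, beside the coupler. Its top is 19 mm above this point. Closed: at x = +85, y = -60, z = 224 mm of the vessel; the hood's side is at y = -24 mm and its top 29 mm below this point, so fingers pass above it. Moves and tilts with the arm.
- vent (a joint): Vent lever on the lid, turning about a vertical axis at x = -20, y = +55 mm of the vessel. Rad, counter-clockwise from above: 0 = closed, lever along the vessel's +x; 1.57 = open, at its stop, lever along +y (away from the clamp arm). Starts between 0 and 0.35. Needs about 1 N at the knob and stays where left.
- vent_knob (a point): Upright round knob (14 mm across, 34 mm tall) on the end of the vent lever, 55 mm from the lever's axis. The point is on the knob's axis, 12 mm below its top and 218 mm above the bench.
- beaker_rim (a point): Bystander: centre of the mouth of a small glass beaker (60 mm across, 75 mm tall) beside the vessel on its latch side.
- amber: Bystander: amber glass jar with a black cap, 52 mm across, 110 mm tall, beside the vessel on its vent side; origin at the underside.
- serum: Bystander: small clear glass bottle, 44 mm across, 100 mm tall; origin at the underside.
- tape: Bystander: orange roll of tape lying flat, 96 mm across, 24 mm high; origin at the underside.
- spanner: Bystander: steel spanner 180 mm long lying on the bench; origin at mid-length, underside.
- timer: Bystander: white bench timer 60 x 70 x 22 mm; origin at the underside.
- rack: Bystander: orange block rack with test tubes, 70 x 160 mm, 92 mm tall with tubes; origin at the underside.
Not all that is in view belongs to the job. What is shaped like the part that bears beaker_rim but pink or red is not meant.

How it is judged:
On the way, in this order (a step that is already met when the one before it is completed fails the run):
1. the vent lever is swung open (at least 1.25 rad) with the clamp arm still down (value of joint vent above 1.25 rad and value of joint clamp_arm below 0.08 rad), for 0.2 s.
2. the latch is pulled out clear of the ball by the gripper's fingers, the arm still down (value of joint latch above 0.0105 m and value of joint clamp_arm below 0.12 rad and contact force between the fingers and clamp_arm above 1 N), for 0.05 s.
3. the clamp arm is lifted off the ball (at least 0.38 rad) (value of joint clamp_arm above 0.38 rad), for 0.2 s.
At the end, for the whole second after the job is handed in: The vent lever is open (at least 1.25 rad) and the clamp arm stands still between 0.38 and 0.75 rad (22 to 43 degrees) above closed, carried by the gripper's fingers (contact force on arm or latch over 1 N); every loose bystander is upright and within 30 mm of where it began (value of joint clamp_arm between 0.38 and 0.75 rad and not (velocity of joint clamp_arm above 0.1 rad/s) and not (velocity of joint clamp_arm below -0.1 rad/s) and contact force between the fingers and clamp_arm above 1 N and value of joint vent above 1.25 rad and distance of each of beaker_rim, amber, serum, tape, spanner, timer, rack from where it was at the start of the episode below 0.03 m and angle between each of beaker_rim, amber, serum, tape, timer, rack's own z axis and vertical below 0.3 rad); the arm keeps its last pose, push and grip.
It fails at once if the clamp arm is lifted (over 0.15 rad) while the vessel is not vented (value of joint clamp_arm above 0.15 rad and value of joint vent below 1.15 rad).
It fails at once if a loose bystander is shifted by more than 40 mm (distance of any of beaker_rim, amber, serum, tape, spanner, timer, rack from where it was at the start of the episode above 0.04 m).
It also fails if it takes over 42 s, if anything falls off the work surface, if the arm or the gripper's body presses on something with over 40 N, if the wrist force passes 120 N, or if a joint passes its speed limit or range.

## Robot

A 6-joint arm with a two-finger parallel gripper is mounted at the origin on the work surface. World frame = base frame: x ahead of the robot, y to its left, z up, the work surface at z = 0. Lengths are in m, angles in rad, forces in N, time in s.
With the tool pointing down it reaches from about 0.4 to 0.925 m from the base axis. Payload 12.5 kg.
Tool frame: the origin (TCP) lies between the finger pads; the fingertips stand 14 mm ahead of it and the grasp point (between the pads) lies 5 mm behind it; z points along the fingers, y is the direction in which the jaws open and shut (so a half turn about z gives the same grasp; the last joint's range is limited). The gripper opens to 95 mm and grips with 3 to 60 N. Pads are 20 mm wide; open, the fingers measure 119 mm over their backs; the gripper's body (75 mm by 180 mm) begins 59 mm behind the grasp point.
Start: joints at [-1.226, 0.491, 1.559, -0, 1.092, -0.106], TCP at [0.272, -0.563, 0.229] pointing down, gripper open.
Joint ranges: [-3.1, 3.1], [-0.84, 2.19], [0.05, 2.79], [-1.13, 4.28], [0.06, 2.93], [-2.69, 2.69]. Speed limits (rad/s): [2.22, 2.22, 2.79, 3.14, 3.14, 3.14].

## Interface

Orientations are given as [roll, pitch, yaw] about the fixed x, y, z axes, in that order (R = Rz(yaw) Ry(pitch) Rx(roll)).
In Python, from cell import r gives the robot as it stands. The module is installed in compiled form; this text tells all that it offers.
- The arm moves only by the tool move_arm, never from a script. Its argument "commands" is a list of rows, each an object with "linear": the shift along the tool's x, y, z in m, a list of three; "dr": the turn, a rotation vector about the tool's x, y, z in degrees, a list of three; "jaw": the closure, from 0 (fully open) to 1 (shut). A call has 1 to 12 rows; each row shifts and turns the commanded pose from where the row before left it, along the tool's axes as they then stand; what a row does not reach is not made up. A row lasts 1/10 s, in which the tool goes at most 50 mm and 8.59 degrees, less where a joint would pass 70% of its speed; a pose out of reach is approached as far as the arm can. A call is refused whole if a number of a shift passes 0.05 or a number of a turn 8.59, either way. A call with a gripper value outside its range is refused whole. The fingers move at their own pace and stop on an object; the grip force is fixed at half the most. Time passes only in rows, so rows that do not move let the fingers close. It gives the time, the measured TCP pose, the force and the opening at its end, in the units of the state.
- r.get_state(): the state, without advancing time (a new reading comes with each control period).
- r.read_camera(name): name is "scene" or "top"; returns a dict with "color" (400x640x3 uint8, red, green, blue), "depth" (400x640 float32, m along the optical axis (not along the pixel's ray), 0 where there is no reading), "mtx" (3x3 intrinsics, pixels), "world_from_camera" (4x4, takes a point from camera to world coordinates). Camera axes: x right, y down, z forward; pixel columns grow to the right and rows downward; lengths in m; the calibration is good to about 2 mm. A picture is of the moment at which its call begins.
- r.sign_off(): hands the job in, once; it reports no verdict.
The state is a dict: "time": time; "joint_positions": joint angles; "joint_vel": joint speeds; "tau": joint torques, N m; "position": TCP position; "ee_rot": TCP orientation; "force": force on the tool from outside, world axes, zero at the start; "moment": the same for the moment, N m; "opening": opening from 0.0 (shut) to 1.0 (fully open).
Only numpy, scipy, OpenCV 4.12 (cv2) and the standard library are available. Lean on these libraries where they do the work, as an engineer would, in place of code of your own. Each camera call takes 0.05 s, during which the arm holds its last target.

## Working session

There is one attempt and no reset: what is moved stays moved. The work goes in short steps, Python scripts to look and compute and a tool call to move; the robot and the scene stay as the last step left them, time stands still between calls to the robot, and variables do not carry over. Pictures are saved under pics/ and viewed, and the job is handed in when it is done.

Besides the shell and the picture viewer there is one more tool, called after "Request:" as name(argument=value, ...) on one line, values as JSON. move_arm: Moves the arm, as the interface text tells. Its arguments: {"type":"object","properties":{"commands":{"type":"array","items":{"type":"object","properties":{"linear":{"type":"array","items":{"type":"number"}},"dr":{"type":"array","items":{"type":"number"}},"jaw":{"type":"number"}}}}},"required":["commands"]}

```bash
mkdir -p pics
cat > h.py <<'E'
import numpy as np, cv2
from cell import r
def snap(n,tag):
    c=r.read_camera(n); np.savez(f'pics/{tag}.npz',**{k:c[k] for k in c})
    cv2.imwrite(f'pics/{tag}.png',c['color'][:,:,::-1]); return c
def load(tag): return np.load(f'pics/{tag}.npz')
def pts(c):
    d=c['depth'];K=c['mtx'];T=c['world_from_camera']
    v,u=np.mgrid[:d.shape[0],:d.shape[1]]
    P=np.stack([(u-K[0,2])/K[0,0]*d,(v-K[1,2])/K[1,1]*d,d],-1)
    W=P@T[:3,:3].T+T[:3,3]; W[d==0]=np.nan; return W
E
python3 - <<'E'
from h import *
for n in('scene','top'):
    c=snap(n,n+'0');print(c['mtx'],c['world_from_camera'])
print(r.get_state())
E
```

```text
[[399.16147971   0.         321.37727117]
 [  0.         399.16147971 198.60418203]
 [  0.           0.           1.        ]] [[-0.18065767  0.6173686  -0.76564928  1.5001572 ]
 [ 0.98349979  0.12094179 -0.13454087  0.16366828]
 [ 0.00953769 -0.77732174 -0.62903095  0.96099578]
 [ 0.          0.          0.          1.        ]]
[[485.47982673   0.         315.12925335]
 [  0.         485.47982673 192.82405241]
 [  0.           0.           1.        ]] [[-0.08955861 -0.97145552  0.21966662  0.1925508 ]
 [-0.99597624  0.0866326  -0.02293718  0.01657764]
 [ 0.00325216 -0.22083695 -0.97530532  1.53926552]
 [ 0.          0.          0.          1.        ]]
{'time': 0.1, 'joint_positions': array([-1.22558492e+00,  4.91472767e-01,  1.55937496e+00, -3.11375669e-05,
        1.09170406e+00, -1.05624153e-01]), 'joint_vel': array([-0.00090987, -0.00061213, -0.00069116,  0.00033167,  0.00113269,
       -0.00021486]), 'tau': array([ 2.84202877e-03, -6.13625336e+01, -2.58605111e+01,  6.94022002e-02,
        4.70105815e-02, -4.15643490e-05]), 'position': array([ 0.27225698, -0.56236547,  0.22814132]), 'ee_rot': array([-3.14063596e+00, -7.36544992e-05,  4.50849896e-01]), 'force': array([-0.10645925, -0.41129045, -0.19763698]), 'moment': array([-0.0181221 ,  0.04252829, -0.02310047]), 'opening': 1.0010883883694492}
```

View pics/scene0.png

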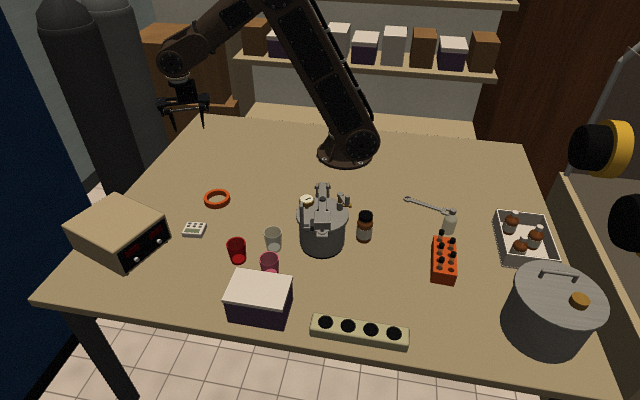

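View pics/top0.png

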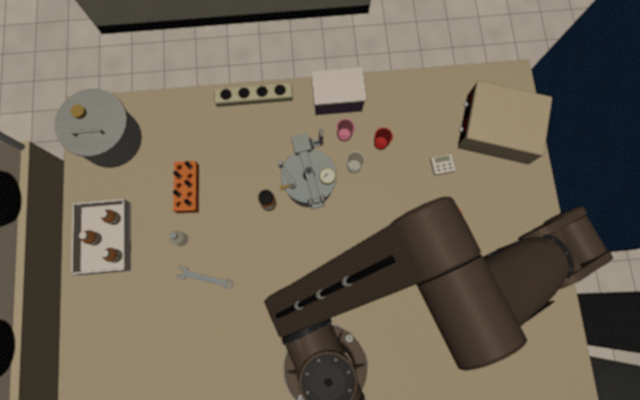

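Run:
```python
import cv2
a=cv2.imread('pics/scene0.png')[170:270,250:390];cv2.imwrite('pics/c1.png',cv2.resize(a,None,fx=5.5,fy=5.5,interpolation=2))
a=cv2.imread('pics/top0.png')[110:220,245:400];cv2.imwrite('pics/c2.png',cv2.resize(a,None,fx=5,fy=5,interpolation=2))
```

```text
(no output)
```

View pics/c1.png

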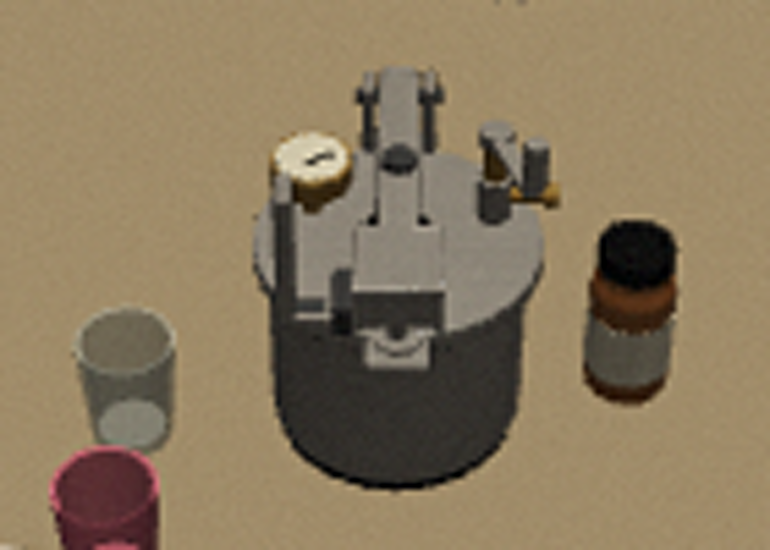

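View pics/c2.png

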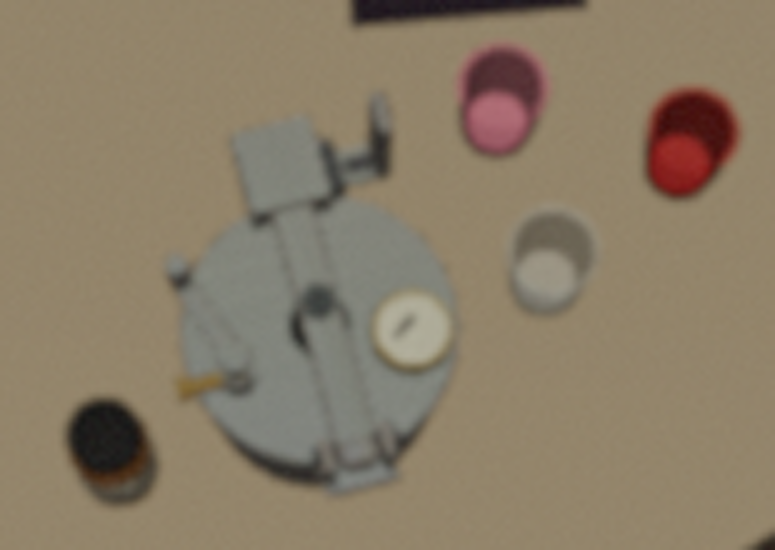

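Run:
```python
from h import *
np.set_printoptions(precision=4,suppress=True)
S=load('scene0');T=load('top0')
for nm,c,pt in (('S',S,{'coupler':(322,215),'latchtop':(301,204),'latchmid':(302,214),'knobtop':(347.5,197),'gauge':(307,199),'hingetop':(323,183),'levercap':(340,194),'beak':(273,233),'amber':(366,213)}),
             ('T',T,{'coupler':(301.5,143),'latchtop':(320.5,130),'latchmid':(321,137),'knobtop':(280.5,163.5),'gauge':(327.5,176),'hinge':(315,200),'levercap':(293,186),'amber':(266,197)})):
    W=pts(c)
    for k,(u,v) in pt.items():
        u=round(u);v=round(v);print(nm,k,np.nanmedian(W[v-1:v+2,u-1:u+2].reshape(-1,3),0), W[v,u])
# cloud of things between heights
for nm,c in(('S',S),('T',T)):
    W=pts(c).reshape(-1,3);m=(abs(W[:,0]-.62)<.25)&(abs(W[:,1]-.05)<.2)&(W[:,2]>.198)&(W[:,2]<.27)
    print(nm,m.sum());P=W[m];print(P[np.argsort(P[:,1])])
```

```text
S coupler [0.6406 0.0149 0.1954] [0.6398 0.0149 0.1932]
S latchtop [ 0.6596 -0.0415  0.2424] [ 0.6621 -0.0415  0.244 ]
S latchmid [ 0.6685 -0.0382  0.2101] [ 0.6685 -0.0378  0.2128]
S knobtop [0.5854 0.0825 0.2303] [0.5905 0.0827 0.232 ]
S gauge [ 0.5518 -0.0487  0.1735] [ 0.5518 -0.0487  0.1732]
S hingetop [ 0.4791 -0.0108  0.1881] [ 0.4808 -0.0108  0.1891]
S levercap [0.5347 0.0531 0.1985] [0.5406 0.0531 0.1999]
S beak [ 0.5933 -0.1562  0.0441] [ 0.5907 -0.1568  0.0428]
S amber [0.513  0.1375 0.112 ] [0.513  0.1375 0.1129]
T coupler [0.6471 0.0097 0.1957] [0.6456 0.0097 0.1978]
T latchtop [ 0.6655 -0.0437  0.2413] [ 0.6625 -0.0436  0.2477]
T latchmid [ 0.6483 -0.0454  0.2239] [ 0.6483 -0.0454  0.2286]
T knobtop [0.5794 0.0765 0.2266] [0.5794 0.0765 0.2275]
T gauge [ 0.5463 -0.0574  0.1722] [ 0.5472 -0.0574  0.1718]
T hinge [ 0.4758 -0.0129  0.1881] [ 0.4755 -0.0129  0.1909]
T levercap [0.5286 0.0466 0.1617] [0.528  0.0466 0.1654]
T amber [0.5147 0.1315 0.1093] [0.5147 0.1315 0.1102]
S 136
[[ 0.6463 -0.048   0.2411]
 [ 0.6514 -0.0468  0.2418]
 [ 0.6573 -0.0454  0.2431]
 [ 0.6596 -0.
[... 7232 characters left out ...]
 0.5726  0.0732  0.1987]
 [ 0.585   0.0733  0.2273]
 [ 0.5697  0.0735  0.1982]
 [ 0.5823  0.0736  0.2266]
 [ 0.5787  0.0737  0.229 ]
 [ 0.5777  0.0742  0.2227]
 [ 0.5794  0.0751  0.2065]
 [ 0.5901  0.0755  0.2305]
 [ 0.5861  0.0756  0.2342]
 [ 0.5786  0.0756  0.1993]
 [ 0.5752  0.0758  0.2006]
 [ 0.5848  0.076   0.2291]
 [ 0.5827  0.0764  0.2263]
 [ 0.5794  0.0765  0.2275]
 [ 0.5786  0.0771  0.2203]
 [ 0.5788  0.0778  0.2094]
 [ 0.5787  0.0785  0.1996]
 [ 0.5871  0.0785  0.2319]
 [ 0.5848  0.0788  0.2298]
 [ 0.5817  0.079   0.2304]
 [ 0.579   0.0792  0.2297]
 [ 0.5794  0.08    0.2184]
 [ 0.5811  0.081   0.2023]
 [ 0.5843  0.0815  0.2324]
 [ 0.5896  0.0816  0.2242]
 [ 0.5828  0.0819  0.2274]]
```

Run:
```python
from h import *
np.set_printoptions(precision=4,suppress=True)
from scipy.spatial import cKDTree
from scipy.optimize import least_squares
for nm in('scene0','top0'):
    W=pts(load(nm)).reshape(-1,3); near=(abs(W[:,0]-.57)<.2)&(abs(W[:,1])<.15)
    W=W[near]
    def box(x0,x1,y0,y1,z0,z1):
        m=(W[:,0]>x0)&(W[:,0]<x1)&(W[:,1]>y0)&(W[:,1]<y1)&(W[:,2]>z0)&(W[:,2]<z1);return W[m]
    h=box(.60,.70,-.03,.06,.188,.205)
    (c,s,a)=cv2.minAreaRect((h[:,:2]*1e3).astype(np.float32)); print(nm,'hood',c,s,a,h[:,2].mean(),len(h))
    g=box(.51,.59,-.09,-.02,.165,.18);(c,s,a)=cv2.minAreaRect((g[:,:2]*1e3).astype(np.float32)); print('gauge',c,s,g.mean(0))
    l=box(.4,.7,-.1,.13,.128,.142); (c,rr)=cv2.minEnclosingCircle((l[:,:2]*1e3).astype(np.float32));print('lid',c,rr,l[:,2].mean())
    p=box(.63,.69,-.07,-.03,.205,.26);(c,s,a)=cv2.minAreaRect((p[:,:2]*1e3).astype(np.float32));print('latch',c,s,a,'top z',np.percentile(p[:,2],95))
    k=box(.56,.60,.06,.095,.205,.25);(c,s,a)=cv2.minAreaRect((k[:,:2]*1e3).astype(np.float32));print('knob',c,s,a,np.percentile(k[:,2],90))
    n=box(.45,.51,-.05,.03,.175,.2);(c,s,a)=cv2.minAreaRect((n[:,:2]*1e3).astype(np.float32));print('hinge',c,s,a)
    v=box(.52,.56,.035,.075,.175,.205);(c,s,a)=cv2.minAreaRect((v[:,:2]*1e3).astype(np.float32));print('lever',c,s,a)
    b=box(.5,.68,-.2,-.11,.06,.09);print('beaker rim',len(b), b.mean(0) if len(b) else '')
```

```text
scene0 hood (637.4456787109375, 14.392501831054688) (75.96392822265625, 47.080753326416016) 10.025035858154297 0.19451128883151317 245
gauge (549.1215209960938, -51.62272644042969) (46.80451965332031, 46.742454528808594) [ 0.5512 -0.0505  0.1724]
lid (566.3579711914062, 0.7474081516265869) 104.10064697265625 0.1352056485104738
latch (658.822998046875, -41.39257049560547) (27.10580825805664, 8.221169471740723) 10.950197219848633 top z 0.24324558117679218
knob (584.5262451171875, 79.7677001953125) (13.115915298461914, 12.596096992492676) 7.990711688995361 0.23037698627296466
hinge (490.3619384765625, -9.901256561279297) (41.32196044921875, 48.57838439941406) 14.682531356811523
lever (541.7161254882812, 56.94684982299805) (36.19426727294922, 19.624523162841797) 40.834754943847656
beaker rim 76 [ 0.6207 -0.1347  0.0703]
top0 hood (638.3473510742188, 10.33212661743164) (78.11640167236328, 47.639225006103516) 9.390398025512695 0.1944394490117558 316
gauge (549.75927734375, -56.23290252685547) (43.79448318481445, 46.2310791015625) [ 0.549  -0.0558  0.1723]
lid (555.75, -3.8214054107666016) 92.83402252197266 0.1346546094979483
latch (658.580322265625, -46.32902908325195) (25.77361488342285, 9.672033309936523) 8.610841751098633 top z 0.24566731673263903
knob (583.880126953125, 75.39456176757812) (12.507913589477539, 13.090584754943848) 1.365414023399353 0.23197573835455607
hinge (488.32366943359375, -16.961427688598633) (45.98816680908203, 41.156044006347656) 85.20016479492188
lever (545.1719360351562, 51.553245544433594) (36.66627883911133, 18.699665069580078) 20.172134399414062
beaker rim 46 [ 0.616  -0.137   0.0724]
```

```bash
cat >> h.py <<'E'
from scipy.spatial.transform import Rotation as Ro
np.set_printoptions(precision=4,suppress=True)
def delta(p,yaw,tilt=0,cur=None):
    """tool-frame shift & rotvec(deg) from the measured pose to TCP target p (world), yaw deg, tilt about tool y deg"""
    s=r.get_state(); R=Ro.from_euler('xyz',s['ee_rot'])
    Rt=Ro.from_euler('z',yaw,degrees=True)*Ro.from_euler('x',180,degrees=True)*Ro.from_euler('y',tilt,degrees=True)
    print('t',s['time'],'pos',s['position'],'rot',np.degrees(s['ee_rot']),'F',s['force'],'open',s['opening'],'j',s['joint_positions'])
    print('lin',R.inv().apply(np.array(p)-s['position']),'dr',(R.inv()*Rt).as_rotvec(degrees=True))
E
python3 -c "
from h import *
delta([.584,.0776,.30],28.2)"
```

```text
t 0.1 pos [ 0.2723 -0.5624  0.2281] rot [-179.9452   -0.0042   25.8318] F [-0.1065 -0.4113 -0.1976] open 1.0010883883694492 j [-1.2256  0.4915  1.5594 -0.      1.0917 -0.1056]
lin [ 0.5595 -0.4403 -0.0714] dr [-0.0547 -0.0054 -2.3682]
```

Request:
move_arm(commands=[{"linear":[0,0,-0.03],"dr":[0,0,0],"jaw":0},{"linear":[0,0,-0.04],"dr":[0,0,0],"jaw":0},{"linear":[0.015,-0.012,0],"dr":[0,0,0],"jaw":0},{"linear":[0.03,-0.024,0],"dr":[0,0,0],"jaw":0},{"linear":[0.03,-0.024,0],"dr":[0,0,0],"jaw":0},{"linear":[0.03,-0.024,0],"dr":[0,0,0],"jaw":0},{"linear":[0.03,-0.024,0],"dr":[0,0,0],"jaw":0},{"linear":[0.03,-0.024,0],"dr":[0,0,0],"jaw":0},{"linear":[0.03,-0.024,0],"dr":[0,0,0],"jaw":0},{"linear":[0.03,-0.024,0],"dr":[0,0,0],"jaw":0},{"linear":[0.03,-0.024,0],"dr":[0,0,0],"jaw":0},{"linear":[0.03,-0.024,0],"dr":[0,0,0],"jaw":0}])

```text
time: 1.3
position: [0.4299, -0.2316, 0.2985]
ee_rot: [-3.141, 0.0, 0.451]
force: [-0.3, -0.6, -0.6]
opening: 1.002
```

Request:
move_arm(commands=[{"linear":[0.03,-0.024,0],"dr":[0,0,0],"jaw":0.4},{"linear":[0.03,-0.024,0],"dr":[0,0,0],"jaw":0.4},{"linear":[0.03,-0.024,0],"dr":[0,0,0],"jaw":0.4},{"linear":[0.03,-0.024,0],"dr":[0,0,-1],"jaw":0.4},{"linear":[0.03,-0.024,0],"dr":[0,0,-1],"jaw":0.4},{"linear":[0.03,-0.024,0],"dr":[0,0,0],"jaw":0.4},{"linear":[0.02,-0.015,0],"dr":[0,0,0],"jaw":0.4},{"linear":[0,0,0],"dr":[0,0,0],"jaw":0.4},{"linear":[0,0,0],"dr":[0,0,0],"jaw":0.4}])

```text
time: 2.2
position: [0.5374, -0.0015, 0.2983]
ee_rot: [-3.141, 0.001, 0.487]
force: [-0.2, -0.2, 0.2]
opening: 0.599
```

```bash
python3 -c "
from h import *
delta([.584,.0776,.30],28.2);snap('scene','s1');snap('top','t1')"
```

```text
t 2.2 pos [ 0.5374 -0.0015  0.2983] rot [-179.9862    0.0458   27.8976] F [-0.1557 -0.1639  0.198 ] open 0.5994022061767342 j [-0.1257  0.2988  1.6766 -0.0003  1.1671  0.9583]
lin [ 0.0782 -0.0481 -0.0018] dr [-0.014   0.0458 -0.3024]
```

Request:
move_arm(commands=[{"linear":[0.026,-0.016,0],"dr":[0,0,0],"jaw":0.4},{"linear":[0.026,-0.016,0],"dr":[0,0,0],"jaw":0.4},{"linear":[0.026,-0.016,0],"dr":[0,0,0],"jaw":0.4},{"linear":[0,0,0.03],"dr":[0,0,0],"jaw":0.4},{"linear":[0,0,0],"dr":[0,0,0],"jaw":0.4}])

```text
time: 2.8
position: [0.583, 0.0766, 0.2657]
ee_rot: [-3.139, 0.005, 0.485]
force: [-0.4, -0.2, -0.1]
opening: 0.602
```

```bash
python3 -c "
from h import *
delta([.584,.0776,.22],28.2)
c=snap('scene','s2');cv2.imwrite('pics/s2c.png',cv2.resize(c['color'][130:260,250:410,::-1],None,fx=4.5,fy=4.5,interpolation=2))"
```

```text
t 2.8 pos [0.583  0.0766 0.2657] rot [-179.8722    0.2841   27.8126] F [-0.3914 -0.1809 -0.0862] open 0.6023062009151738 j [ 0.0184  0.4051  1.6013 -0.0003  1.1407  1.1039]
lin [ 0.0016 -0.0003  0.0457] dr [-0.1287  0.2836 -0.3878]
```

View pics/s2c.png

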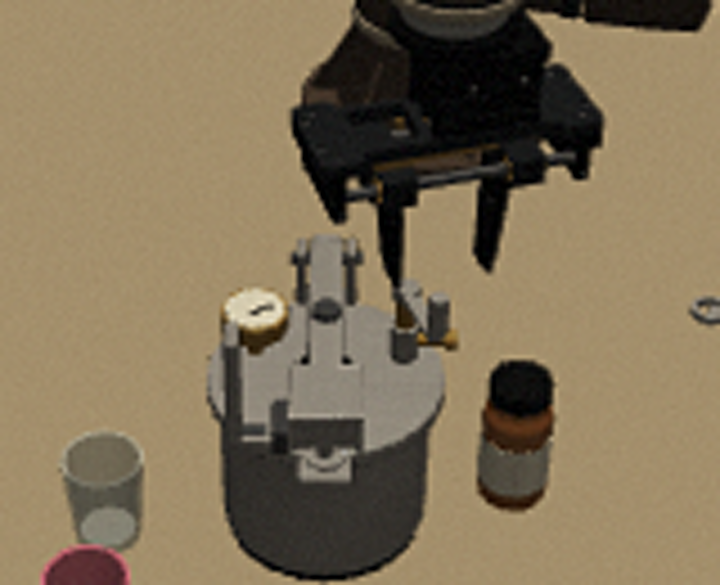

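Request:
move_arm(commands=[{"linear":[0.0015,0,0.02],"dr":[0,0,0],"jaw":0.4},{"linear":[0,0,0.02],"dr":[0,0,0],"jaw":0.4},{"linear":[0,0,0.005],"dr":[0,0,0],"jaw":0.4},{"linear":[0,0,0],"dr":[0,0,0],"jaw":0.7},{"linear":[0,0,0],"dr":[0,0,0],"jaw":0.9},{"linear":[0,0,0],"dr":[0,0,0],"jaw":0.9},{"linear":[0,0,0],"dr":[0,0,0],"jaw":0.9}])

```text
time: 3.55
position: [0.5857, 0.0778, 0.2244]
ee_rot: [3.141, -0.001, 0.486]
force: [0.1, -0.6, -0.4]
opening: 0.318
```

```bash
python3 -c "
from h import *
delta([.584,.0776,.22],28.2)
c=snap('scene','s3');cv2.imwrite('pics/s3c.png',cv2.resize(c['color'][130:260,250:410,::-1],None,fx=4.5,fy=4.5,interpolation=2))"
```

```text
t 3.55 pos [0.5857 0.0778 0.2244] rot [179.9667  -0.0581  27.8249] F [ 0.0757 -0.5869 -0.42  ] open 0.31835618673746136 j [ 0.0204  0.4461  1.651  -0.0001  1.0433  1.1056]
lin [-0.0017 -0.0006  0.0044] dr [ 0.0335 -0.058  -0.3751]
```

View pics/s3c.png

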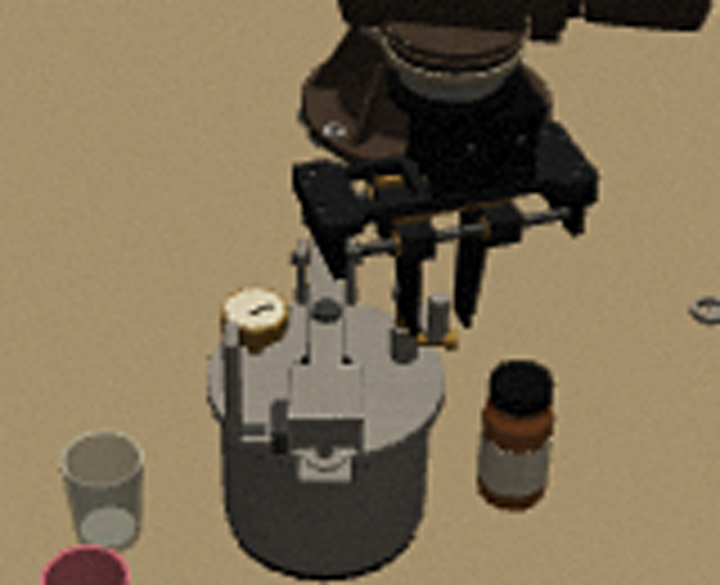

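Request:
move_arm(commands=[{"linear":[-0.001,0,0.004],"dr":[0,0,0],"jaw":0.9},{"linear":[0,0,0],"dr":[0,0,0],"jaw":0.95},{"linear":[0,0,0],"dr":[0,0,0],"jaw":0.95},{"linear":[0,0,0],"dr":[0,0,0],"jaw":0.95}])

```text
time: 4.0
position: [0.5844, 0.0774, 0.2192]
ee_rot: [-3.141, 0.001, 0.486]
force: [-0.5, 0.7, -3.0]
opening: 0.139
```

Request:
move_arm(commands=[{"linear":[-0.0002,-0.0048,0],"dr":[0,0,-5],"jaw":0.95},{"linear":[-0.0002,-0.0048,0],"dr":[0,0,-5],"jaw":0.95},{"linear":[-0.0002,-0.0048,0],"dr":[0,0,-5],"jaw":0.95},{"linear":[-0.0002,-0.0048,0],"dr":[0,0,-5],"jaw":0.95},{"linear":[-0.0002,-0.0048,0],"dr":[0,0,-5],"jaw":0.95},{"linear":[-0.0002,-0.0048,0],"dr":[0,0,-5],"jaw":0.95}])

```text
time: 4.6
position: [0.565, 0.0984, 0.2192]
ee_rot: [-3.141, 0.001, 1.013]
force: [-0.5, -0.1, -4.4]
opening: 0.137
```

Request:
move_arm(commands=[{"linear":[-0.0002,-0.0048,0],"dr":[0,0,-5],"jaw":0.95},{"linear":[-0.0002,-0.0048,0],"dr":[0,0,-5],"jaw":0.95},{"linear":[-0.0002,-0.0048,0],"dr":[0,0,-5],"jaw":0.95},{"linear":[-0.0002,-0.0048,0],"dr":[0,0,-5],"jaw":0.95},{"linear":[-0.0002,-0.0048,0],"dr":[0,0,-5],"jaw":0.95},{"linear":[-0.0002,-0.0048,0],"dr":[0,0,-5],"jaw":0.95},{"linear":[-0.0002,-0.0048,0],"dr":[0,0,-5],"jaw":0.95}])

```text
time: 5.3
position: [0.5328, 0.1071, 0.2192]
ee_rot: [-3.141, -0.0, 1.624]
force: [-0.8, 0.9, -4.6]
opening: 0.139
```

```bash
python3 -c "
from h import *
delta([.5265,.1059,.219],99.7)
s=r.get_state()['position'];d=s[:2]-np.array([.5358,.0517]);print(np.degrees(np.arctan2(d[1],d[0]))-9.7,np.hypot(*d))"
```

```text
t 5.3 pos [0.5328 0.1071 0.2192] rot [-179.9417   -0.0203   93.0283] F [-0.7868  0.8885 -4.6266] open 0.13860916592457143 j [0.0766 0.3862 1.7704 0.0005 0.9859 0.0235]
lin [-0.0008 -0.0063  0.0002] dr [-0.0571 -0.0237 -6.6717]
83.40865692833749 0.05544625741575199
```

Already 83°; push gently on to the stop.

Request:
move_arm(commands=[{"linear":[-0.0001,-0.0036,0],"dr":[0,0,-4],"jaw":0.95},{"linear":[0,-0.0028,0],"dr":[0,0,-3],"jaw":0.95},{"linear":[0,-0.001,0],"dr":[0,0,0],"jaw":0.95},{"linear":[0,-0.001,0],"dr":[0,0,0],"jaw":0.95}])

```text
time: 5.7
position: [0.5253, 0.1061, 0.2194]
ee_rot: [3.141, -0.0, 1.741]
force: [5.2, 4.5, -9.5]
opening: 0.14
```

Request:
move_arm(commands=[{"linear":[0,0,0],"dr":[0,0,0],"jaw":0.6},{"linear":[0,0,0],"dr":[0,0,0],"jaw":0.6},{"linear":[0,0,0],"dr":[0,0,0],"jaw":0.6},{"linear":[0,0,0],"dr":[0,0,0],"jaw":0.6},{"linear":[0,0,-0.02],"dr":[0,0,0],"jaw":0.6},{"linear":[0,0,-0.03],"dr":[0,0,0],"jaw":0.6},{"linear":[0,0,-0.03],"dr":[0,0,0],"jaw":0.6},{"linear":[0,0,0],"dr":[0,0,0],"jaw":0.6}])

```text
time: 6.5
position: [0.5261, 0.1059, 0.3033]
ee_rot: [3.135, 0.001, 1.742]
force: [-0.2, -0.2, -0.3]
opening: 0.401
```

```bash
python3 -c "
from h import *
delta([.6587,-.044,.30],9.7)
c=snap('scene','s4');cv2.imwrite('pics/s4c.png',cv2.resize(c['color'][130:260,250:410,::-1],None,fx=4.5,fy=4.5,interpolation=2))"
```

```text
t 6.5 pos [0.5261 0.1059 0.3033] rot [179.644    0.0449  99.8207] F [-0.2084 -0.2014 -0.3337] open 0.40092762888657874 j [ 0.0757  0.2905  1.6746 -0.0002  1.1701 -0.0957]
lin [-0.1703  0.1051  0.0041] dr [ 0.3147 -0.2448 90.1205]
```

View pics/s4c.png

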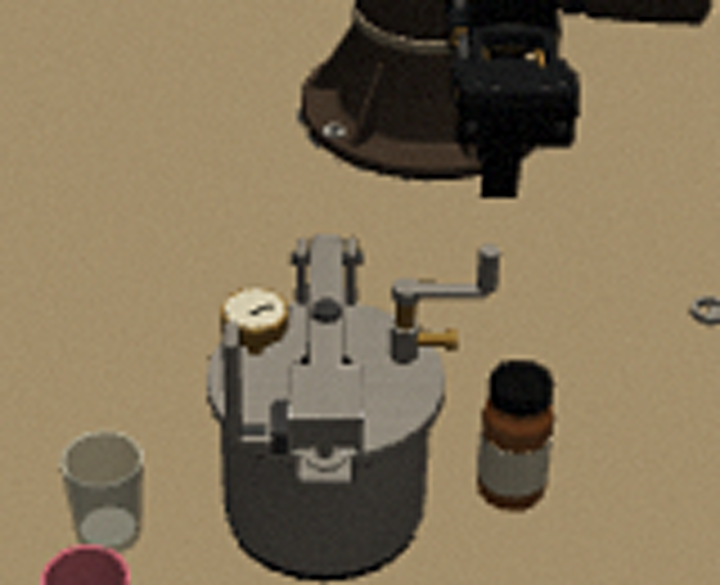

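Request:
move_arm(commands=[{"linear":[0,0,0],"dr":[0,0,8.2],"jaw":0.6},{"linear":[0,0,0],"dr":[0,0,8.2],"jaw":0.6},{"linear":[0,0,0],"dr":[0,0,8.2],"jaw":0.6},{"linear":[0,0,0],"dr":[0,0,8.2],"jaw":0.6},{"linear":[0,0,0],"dr":[0,0,8.2],"jaw":0.6},{"linear":[0,0,0],"dr":[0,0,8.2],"jaw":0.6},{"linear":[0,0,0],"dr":[0,0,8.2],"jaw":0.6},{"linear":[0,0,0],"dr":[0,0,8.2],"jaw":0.6},{"linear":[0,0,0],"dr":[0,0,8.2],"jaw":0.6},{"linear":[0,0,0],"dr":[0,0,8.2],"jaw":0.6},{"linear":[0,0,0],"dr":[0,0,8.2],"jaw":0.6},{"linear":[0,0,0],"dr":[0,0,0],"jaw":0.6}])

```text
time: 7.75
position: [0.5247, 0.1057, 0.2986]
ee_rot: [3.142, 0.002, 0.166]
force: [-0.7, -0.4, -0.5]
opening: 0.402
```

```bash
python3 -c "
from h import *
delta([.6587,-.044,.30],9.7)"
```

```text
t 7.75 pos [0.5247 0.1057 0.2986] rot [179.9993   0.0915   9.4929] F [-0.6679 -0.3836 -0.4888] open 0.4023480790300006 j [ 0.0755  0.2954  1.6806 -0.0002  1.1671  1.4807]
lin [ 0.1075  0.1698 -0.0016] dr [ 0.0005  0.0915 -0.2071]
```

Request:
move_arm(commands=[{"linear":[0.018,0.028,0],"dr":[0,0,0],"jaw":0.6},{"linear":[0.018,0.028,0],"dr":[0,0,0],"jaw":0.6},{"linear":[0.018,0.029,0],"dr":[0,0,0],"jaw":0.6},{"linear":[0.018,0.029,0],"dr":[0,0,0],"jaw":0.6},{"linear":[0.018,0.028,0],"dr":[0,0,-0.2],"jaw":0.6},{"linear":[0.0175,0.028,0],"dr":[0,0,0],"jaw":0.6},{"linear":[0,0,0.02],"dr":[0,0,0],"jaw":0.6},{"linear":[0,0,0],"dr":[0,0,0],"jaw":0.6}])

```text
time: 8.55
position: [0.6587, -0.0443, 0.2761]
ee_rot: [-3.14, 0.005, 0.174]
force: [0.2, -0.7, 0.2]
opening: 0.399
```

```bash
python3 -c "
from h import *
delta([.6587,-.044,.220],9.7)
c=snap('scene','s5');cv2.imwrite('pics/s5c.png',cv2.resize(c['color'][130:260,230:390,::-1],None,fx=4.5,fy=4.5,interpolation=2))"
```

```text
t 8.55 pos [ 0.6587 -0.0443  0.2761] rot [-179.8999    0.3023    9.987 ] F [ 0.231  -0.7177  0.2162] open 0.39886682069731266 j [-0.1671  0.506   1.4003 -0.0001  1.2409  1.2294]
lin [ 0.0004 -0.0002  0.0561] dr [-0.0993  0.3026  0.2868]
```

View pics/s5c.png

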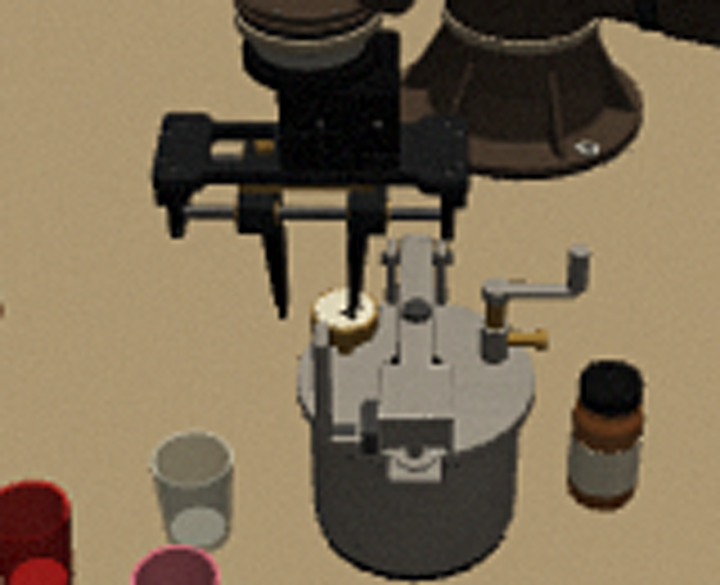

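Request:
move_arm(commands=[{"linear":[0,0,0.02],"dr":[0,0,0],"jaw":0.6},{"linear":[0,0,0.02],"dr":[0,0,0],"jaw":0.6},{"linear":[0,0,0.01],"dr":[0,0,0],"jaw":0.6},{"linear":[0,0,0],"dr":[0,0,0],"jaw":0.6}])

```text
time: 9.0
position: [0.659, -0.0432, 0.229]
ee_rot: [-3.141, 0.002, 0.173]
force: [0.1, -0.3, 0.0]
opening: 0.399
```

```bash
python3 -c "
from h import *
delta([.6587,-.044,.220],9.7)
c=snap('scene','s6');cv2.imwrite('pics/s6c.png',cv2.resize(c['color'][150:260,250:350,::-1],None,fx=5.4,fy=5.4,interpolation=2))"
```

```text
t 9.0 pos [ 0.659  -0.0432  0.229 ] rot [-179.9707    0.0906    9.9288] F [ 0.0502 -0.3074  0.0205] open 0.3988644448404377 j [-0.1654  0.5426  1.4632 -0.      1.1374  1.2322]
lin [-0.0004  0.0008  0.009 ] dr [-0.0291  0.0906  0.2287]
```

View pics/s6c.png

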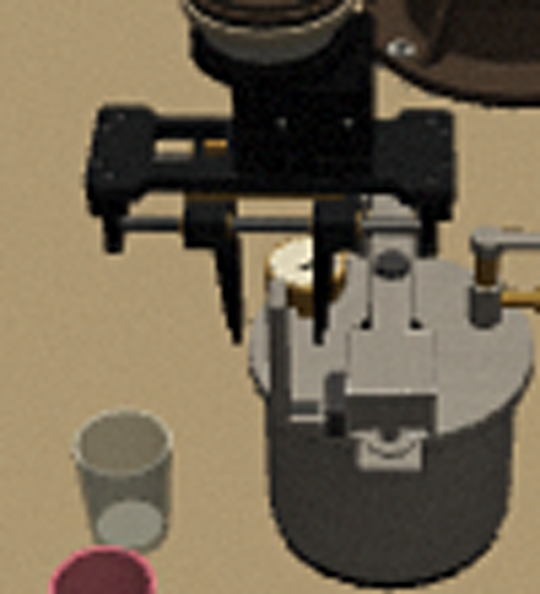

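Fingers straddle the handle (crop 278,320) with a finger on each side. Go down the last 8 mm and close.

Request:
move_arm(commands=[{"linear":[0,0.001,0.008],"dr":[0,0,0],"jaw":0.6},{"linear":[0,0,0],"dr":[0,0,0],"jaw":0.98},{"linear":[0,0,0],"dr":[0,0,0],"jaw":0.98},{"linear":[0,0,0],"dr":[0,0,0],"jaw":0.98},{"linear":[0,0,0],"dr":[0,0,0],"jaw":0.98},{"linear":[0,0,0],"dr":[0,0,0],"jaw":0.98},{"linear":[0,0,0],"dr":[0,0,0],"jaw":0.98}])

```text
time: 9.75
position: [0.6596, -0.0441, 0.2218]
ee_rot: [-3.141, -0.0, 0.172]
force: [-1.4, 4.2, 2.4]
opening: 0.105
```

Request:
move_arm(commands=[{"linear":[0,0.004,0],"dr":[0,0,0],"jaw":0.98},{"linear":[0,0.004,0],"dr":[0,0,0],"jaw":0.98},{"linear":[0,0.004,0],"dr":[0,0,0],"jaw":0.98},{"linear":[0,0.0035,0],"dr":[0,0,0],"jaw":0.98},{"linear":[0,0,0],"dr":[0,0,0],"jaw":0.98}])

```text
time: 10.25
position: [0.6622, -0.059, 0.2218]
ee_rot: [-3.14, -0.0, 0.172]
force: [-1.0, 9.9, 3.2]
opening: 0.107
```

```bash
python3 -c "
from h import *
delta([.6587,-.044,.220],9.7)
c=snap('scene','s7');cv2.imwrite('pics/s7c.png',cv2.resize(c['color'][150:260,250:350,::-1],None,fx=5.4,fy=5.4,interpolation=2))"
```

```text
t 10.25 pos [ 0.6622 -0.059   0.2218] rot [-179.8926   -0.0043    9.8349] F [-1.0468  9.8816  3.2222] open 0.1065067796665059 j [-0.1889  0.555   1.4607  0.002   1.1265  1.2094]
lin [-0.0009 -0.0154  0.0018] dr [-0.1074 -0.0042  0.1349]
```

View pics/s7c.png

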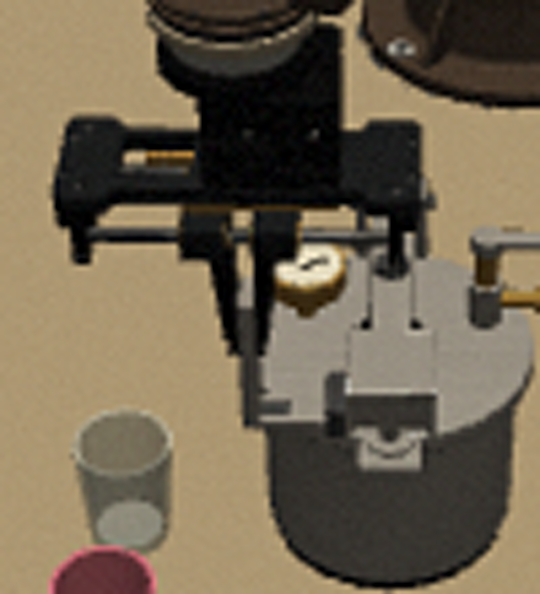

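Request:
move_arm(commands=[{"linear":[-0.0028,0,-0.0089],"dr":[0,3,0],"jaw":0.98},{"linear":[-0.0028,0,-0.0089],"dr":[0,3,0],"jaw":0.98},{"linear":[-0.0028,0,-0.0089],"dr":[0,3,0],"jaw":0.98},{"linear":[-0.0028,0,-0.0089],"dr":[0,3,0],"jaw":0.98}])

```text
time: 10.7
position: [0.6483, -0.0611, 0.2562]
ee_rot: [-3.14, -0.211, 0.172]
force: [0.4, 9.3, -2.4]
opening: 0.105
```

```bash
python3 -c "
from h import *
delta([.6587,-.044,.220],9.7)
c=snap('scene','s8');cv2.imwrite('pics/s8c.png',cv2.resize(c['color'][130:260,240:370,::-1],None,fx=4.5,fy=4.5,interpolation=2))"
```

```text
t 10.7 pos [ 0.6483 -0.0611  0.2562] rot [-179.8976  -12.0965    9.843 ] F [ 0.4111  9.2816 -2.3529] open 0.10525214527904783 j [-0.2285  0.4334  1.5969  0.1049  0.9197  1.1147]
lin [ 0.0053 -0.015   0.0382] dr [ -0.1171 -12.0964   0.1533]
```

View pics/s8c.png

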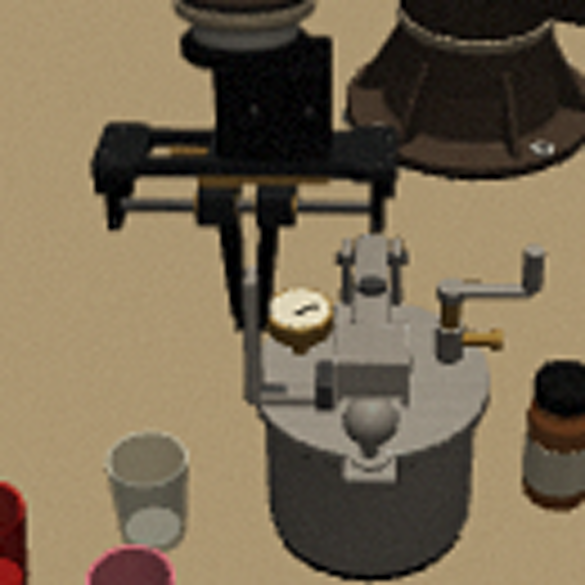

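The coupler has risen off the ball stud (crop 372,420) and the handle is still in the jaws. I'll continue the lift.

Request:
move_arm(commands=[{"linear":[-0.0028,0,-0.0089],"dr":[0,3,0],"jaw":0.98},{"linear":[-0.0028,0,-0.0089],"dr":[0,3,0],"jaw":0.98},{"linear":[-0.0028,0,-0.0089],"dr":[0,3,0],"jaw":0.98},{"linear":[-0.0028,0,-0.0089],"dr":[0,3,0],"jaw":0.98},{"linear":[-0.0028,0,-0.0089],"dr":[0,3,0],"jaw":0.98},{"linear":[-0.0028,0,-0.0089],"dr":[0,3,0],"jaw":0.98},{"linear":[-0.0014,0,-0.0045],"dr":[0,1.5,0],"jaw":0.98},{"linear":[0,0,0],"dr":[0,0,0],"jaw":0.98},{"linear":[0,0,0],"dr":[0,0,0],"jaw":0.98},{"linear":[0,0,0],"dr":[0,0,0],"jaw":0.98},{"linear":[0,0,0],"dr":[0,0,0],"jaw":0.98}])

```text
time: 11.85
position: [0.6118, -0.0675, 0.3037]
ee_rot: [-3.14, -0.549, 0.172]
force: [2.4, 9.7, -1.4]
opening: 0.103
```

```bash
python3 -c "
from h import *
delta([.6587,-.044,.220],9.7)
T=snap('top','t9')
c=snap('scene','s9');cv2.imwrite('pics/s9c.png',cv2.resize(c['color'][120:260,230:390,::-1],None,fx=4.2,fy=4.2,interpolation=2))
# hood top slope
W=pts(c).reshape(-1,3);yaw=np.radians(9.7)
V=(W-[.5648,.0009,0])@np.array([[np.cos(yaw),-np.sin(yaw),0],[np.sin(yaw),np.cos(yaw),0],[0,0,1]])
m=(abs(V[:,1])<.018)&(V[:,0]>0)&(V[:,0]<.1)&(V[:,2]>.21)&(V[:,2]<.33)
P=V[m];print(len(P)); 
for q in P[np.argsort(P[:,0])][::8]: print(q, np.degrees(np.arctan2(q[2]-.172,q[0]+.085)))
"
```

```text
t 11.85 pos [ 0.6118 -0.0675  0.3037] rot [-179.8886  -31.4397    9.8533] F [ 2.3781  9.7393 -1.4446] open 0.10314527424554923 j [-0.3231  0.2544  1.8344  0.4516  0.6087  0.7602]
lin [-0.0008 -0.0149  0.0976] dr [ -0.1506 -31.4395   0.18  ]
153
[0.0253 0.0056 0.2677] 40.947553846360265
[ 0.0297 -0.0145  0.2706] 40.69073698030887
[ 0.0528 -0.0057  0.2846] 39.25623320725208
[0.0673 0.0167 0.2925] 38.351228549354474
[ 0.0688 -0.0166  0.293 ] 38.195130533041564
[ 0.07   -0.0027  0.2907] 37.44678897259982
[ 0.0712 -0.0082  0.295 ] 38.21521244094054
[0.0719 0.0113 0.2855] 35.869143161947726
[0.073  0.0058 0.2827] 35.012472296332675
[0.0742 0.0111 0.2942] 37.50251862314956
[0.0748 0.0113 0.2807] 34.21987754286863
[ 0.076  -0.0108  0.2812] 34.14327426008863
[0.0767 0.003  0.2855] 35.065482518365684
[0.0777 0.0031 0.2793] 33.39627687753424
[ 0.0786 -0.0135  0.2726] 31.583803342662943
[0.079  0.0003 0.2802] 33.42238950525946
[0.0799 0.0086 0.2776] 32.62907308821193
[ 0.0813 -0.0024  0.2714] 30.86511117115881
[0.0823 0.0171 0.2725] 31.009688596661153
[ 0.0858 -0.0079  0.2749] 31.059810169289094
```

View pics/s9c.png

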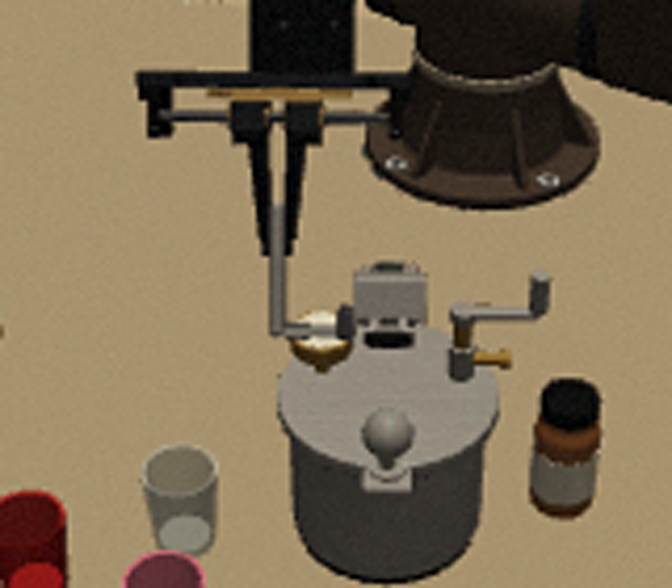

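View pics/s9.png

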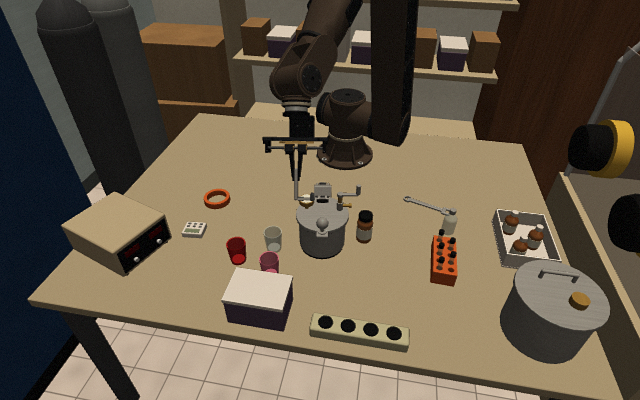

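```bash
python3 -c "
from h import *
s=r.get_state();print(s['time'],s['position'],s['force'],s['joint_vel'],s['opening']);r.sign_off()"
```

```text
11.95 [ 0.6118 -0.0675  0.3036] [ 2.111  10.4268 -0.9016] [-0.0005  0.0014 -0.0001 -0.0023  0.0008 -0.0009] 0.10883608387763
the job is handed in; nothing more can be done
```

I vented the vessel, pulled the latch out and lifted the clamp arm. I handed the job in at about 12 s with the gripper still holding the arm up by the latch handle. No verdict was reported.

- **Vent:** I gripped the knob and swung the lever to its stop. I felt the reaction force there, and the later picture shows the lever pointing along the vessel's +y.
- **Latch:** I pulled the handle about 15 mm out. The force was 9.9 N, which fits roughly 16 mm of latch travel, past the 12 mm needed to clear the ball.
- **Lift:** The tool tilt reads 31.4°, and the camera depth at the edge of the coupler hood gives about 31.6°. Both are inside the 22 to 43° window.
- **Hold:** The arm was standing still with the handle still gripped, at about 10 mm opening. The force on the gripper was about 10 N, mostly the latch spring.
- **Bystanders:** In the last scene picture all of them look upright and where they began. I checked this by eye only and did not measure their positions.

**Camera disagreement:** The two cameras differed by about 4 to 5 mm in world y. I used the average, and it matched the knob to within 1 mm once gripped.

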